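# Open the push-and-turn safety cap of the amber solvent bottle

## Robot

A 7-joint arm with a two-finger parallel gripper is mounted at the origin on a cart in front of the work surface, level with it; the furniture and walls round the work are solid. World frame = base frame: x ahead of the robot, y to its left, z up, the work surface at z = 0. Lengths are in mm, angles in rad, forces in N, time in s.
With the tool pointing down it reaches from about 425 to 950 mm from the base axis. Payload 4.7 kg.
Tool frame: the origin (TCP) lies between the finger pads; the fingertips stand 8 mm ahead of it and the grasp point (between the pads) lies 11 mm behind it (tip_extent is the distance from the TCP to the fingertips, in mm); z points along the fingers, y is the direction in which the jaws open and shut (so a half turn about z gives the same grasp; the last joint's range is limited). The gripper opens to 85 mm and grips with 20 to 120 N. Pads are 22 mm wide; open, the fingers measure 114 mm over their backs; the gripper's body (76 mm by 85 mm) begins 54 mm behind the grasp point. The pads swing forward as they close: fully open they stand 13 mm farther back than shut.
Start: joints at [1.196, 0.469, -0.049, 1.532, 0.024, 1.141, -0.082], TCP at [228.837, -635.044, 239.335] pointing down, gripper open.
Joint ranges: [-2.59, 2.59], [-0.33, 1.99], [-1.39, 1.29], [0.1, 2.45], [-1.04, 4.18], [0.21, 1.99], [-2.66, 2.66]. Speed limits (rad/s): [2.57, 2.57, 3.14, 3.14, 3.14, 3.14, 3.14].

## Interface

Orientations are given as [roll, pitch, yaw] about the fixed x, y, z axes, in that order (R = Rz(yaw) Ry(pitch) Rx(roll)).
In Python, from plant import sense, snapshot, hand_in, tip_extent gives the robot as it stands.
- The arm moves only by the shell command python3 -m handwheel 'ROWS'. ROWS is JSON, a list of rows, each an object of numbers: "rx", "ry", "rz": the turn, a rotation vector about the tool's x, y, z in degrees; "tx", "ty", "tz": the shift along the tool's x, y, z in cm; "jaw": the opening, from 0 (shut) to 1 (fully open). A call has 1 to 20 rows; each row is the pose to reach, as a shift and turn from the pose measured when the call began, along the tool's axes at that moment; what a row does not reach only later rows make up. A row lasts 1/10 s, in which the tool goes at most 50 mm and 8.59 degrees, less where a joint would pass 70% of its speed; a pose out of reach is approached as far as the arm can. A call with a gripper value outside its range is refused whole. The fingers move at their own pace and stop on an object; the grip force is fixed at half the most. Time passes only in rows, so rows that repeat a pose let the fingers close. It gives the time, the measured TCP pose, the force and the opening at its end, in the units of the state.
- sense(): the state, without advancing time (a new reading comes with each control period).
- snapshot(name): name is "scene" or "side" or "wrist"; returns a dict with "pixels" (480x640x3 uint8, red, green, blue), "range_z" (480x640 float32, mm along the optical axis (not along the pixel's ray), 0 where there is no reading), "fov_y" (degrees; the focal length in pixels is half the picture's height over the tangent of half this angle, whatever the lens; pixels are square), "cx", "cy" (the principal point, pixels), "R" (3x3) and "t" (3): a world point X has camera coordinates R X + t; the wrist camera has in their place "mount" (4x4, takes a point from camera to tool coordinates, whose origin is the TCP and whose axes are the flange's). Camera axes: x right, y down, z forward; pixel columns grow to the right and rows downward; lengths in mm; the calibration is good to about 2 mm. A picture is of the moment at which its call begins: read the wrist's pose just before it.
- hand_in(): hands the job in, once; it reports no verdict.
The state is a dict: "clock": time; "qpos": joint angles; "dq": joint speeds; "tau": joint torques, N m; "ee_pos": TCP position; "tool_rot": TCP orientation; "wrist_force": force on the tool from outside, world axes, zero at the start; "torque": the same for the moment, N m; "gripper_width": finger opening in mm.
Only numpy, scipy, OpenCV 4.12 (cv2) and the standard library are available. Lean on these libraries where they do the work, as an engineer would, in place of code of your own. Each camera call takes 0.05 s, during which the arm holds its last target.

## Task

Open the amber-brown bottle with the orange safety cap: push the cap firmly down and, keeping it pressed, turn it counter-clockwise (seen from above) about 75 degrees, until its pointer has gone from the red mark to the green one, then let go so that the cap springs up. Leave the cap of the white bottle shut.

Things in the scene. Friction and masses are not known exactly. Their poses are not given: they have to be found in the camera images.
- amber_cap_centre (a point): Centre of the round orange cap of the amber-brown bottle, half-way up, on its turning axis: cap of 46 mm diameter, 36 mm high, fluted side; its flat top is 18 mm above this point. 130 mm above the desk when locked. z up; -x axis along the white pointer stripe on top; turns with the cap. 30 mm below the point is a fixed grey collar, 68 mm in diameter. The bottle, in a holder 96 mm square, does not move.
- amber_cap_turn (a joint): Turn of the orange cap, rad: 0 locked (pointer at red mark on the collar), grows counter-clockwise from above; green mark 1.3, end stop 1.45. Blocked at about 0.1 unless pressed 5.5 mm down or more. Beyond 1.05 it is free and springs up when let go; let go between 0.1 and 1.05 it stays caught, about 5 mm down.
- amber_cap_lift (a joint): Height of the orange cap against its spring, m: 0 locked, negative pressed down (stop at -0.010), +0.010 sprung up and released. Pressing takes about 9 N to start, 12 N at -0.0055, 14 N at -0.010; best held between -0.007 and -0.009 while turning.
- white_cap_turn (a joint): Turn of the blue cap of the other, white bottle (same shape and sizes), rad; 0 locked, blocked in the same way. It is to stay shut.
Things that resemble listed ones, but are neither listed nor needed, are in the scene too. Leave any turquoise or yellow look-alike of the part that bears white_cap_turn alone.

How it is judged (in metres and radians):
At the end, for the whole second after the job is handed in: The orange cap of the amber bottle has been turned at least 0.95 rad counter-clockwise and has sprung up at least 5 mm above its locked height; the blue cap of the white bottle is still locked (turned less than 0.3 rad) (value of joint amber_cap_turn above 0.95 rad and value of joint amber_cap_lift above 0.005 m and value of joint white_cap_turn below 0.3 rad); the robot touches nothing.
It fails at once if the blue cap of the white bottle is unlocked (value of joint white_cap_turn above 0.3 rad).
It also fails if it takes over 35 s, if anything falls off the work surface, if the arm or the gripper's body presses on something with over 40 N, if the wrist force passes 120 N, or if a joint passes its speed limit or range.

## Working session

There is one attempt and no reset: what is moved stays moved. The work goes in short steps, Python scripts to look and compute and a shell command to move; the robot and the scene stay as the last step left them, time stands still between calls to the robot, and variables do not carry over. Pictures are saved under pics/ and viewed, and the job is handed in when it is done.

```bash
ls; mkdir -p pics; cat > h.py <<'E'
import numpy as np, cv2
from plant import sense, snapshot, hand_in, tip_extent
def f(s): return 240/np.tan(np.radians(s["fov_y"])/2)
def save(s,n): cv2.imwrite(n,s["pixels"][:,:,::-1])
def pts(s):
    F=f(s);v,u=np.mgrid[0:480,0:640];z=s["range_z"]
    return np.stack([(u-s["cx"])/F*z,(v-s["cy"])/F*z,z],-1)
def world(s): return (pts(s)-np.array(s["t"]))@np.array(s["R"])
E
python3 - <<'E'
from h import *
import pickle
print(sense(),tip_extent)
for n in("scene","side","wrist"):
    s=snapshot(n);save(s,f"pics/{n}0.png");pickle.dump(s,open(f"{n}0.pkl","wb"));print(n,s["fov_y"],s["cx"],s["cy"])
    print(s.get("R"),s.get("t"),s.get("mount"))
E
```

```text
pics
{'clock': 0.0, 'qpos': array([ 1.19608865,  0.46946465, -0.04863179,  1.53374835,  0.02413144,
        1.1410299 , -0.08232602]), 'dq': array([ 0.00154762, -0.00114961, -0.00018585,  0.00135545,  0.00103547,
        0.00075631,  0.00052071]), 'tau': array([ 3.29093027e-04, -5.10310471e+01, -4.65835724e-02, -2.37708896e+01,
        1.06295550e-02,  7.57971313e-03, -1.22580755e-05]), 'ee_pos': array([ 228.61167408, -634.46374951,  238.22286979]), 'tool_rot': array([-3.13953153e+00,  9.10991538e-05,  3.45860587e-01]), 'wrist_force': array([ 0.00312066, -0.5717289 ,  0.42736832]), 'torque': array([0.0227896 , 0.00048281, 0.05191698]), 'gripper_width': 85.0730059021168} 8.0
scene 54.37611608598089 323.7655340347986 236.12565555581867
[[-0.74487851 -0.66719836  0.00153151]
 [-0.4360881   0.48512087 -0.75794783]
 [ 0.50495858 -0.56524693 -0.65231338]] [336.57616569 300.62252341 685.12019564] None
side 44.4598746374619 319.67615519388283 231.58012554776076
[[ 0.99995485  0.00839134 -0.0044597 ]
 [ 0.00139724 -0.59403308 -0.8044394 ]
 [-0.00939954  0.80439684 -0.59401799]] [-439.8129308    64.05911972  977.14079764] None
wrist 58.089025683972835 320.4525070288153 243.95552186371728
None None [[ 1.81891897e-04 -9.49413413e-01 -3.14028880e-01  8.00151576e+01]
 [ 9.99999949e-01  8.96705202e-05  3.08116544e-04 -2.19874251e-01]
 [-2.64370847e-04 -3.14028920e-01  9.49413381e-01 -1.34957101e+02]
 [ 0.00000000e+00  0.00000000e+00  0.00000000e+00  1.00000000e+00]]
```

View pics/scene0.png

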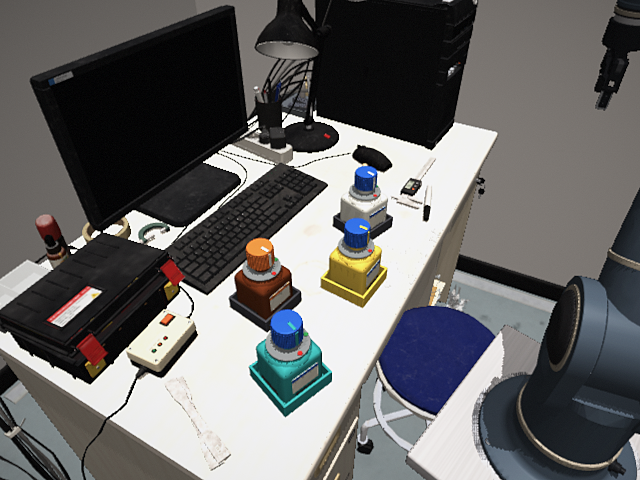

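View pics/side0.png

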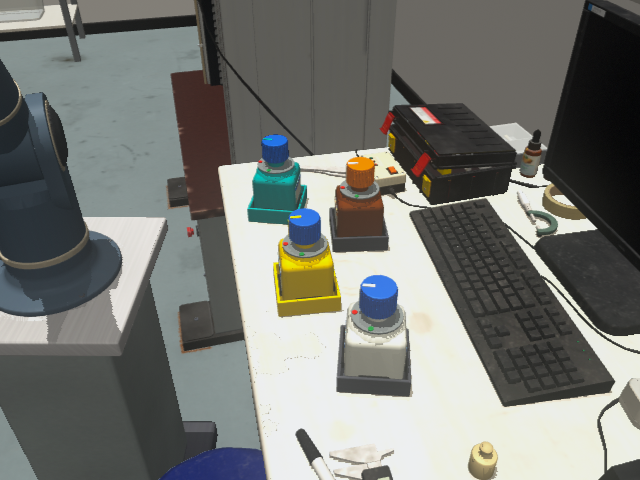

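View pics/wrist0.png

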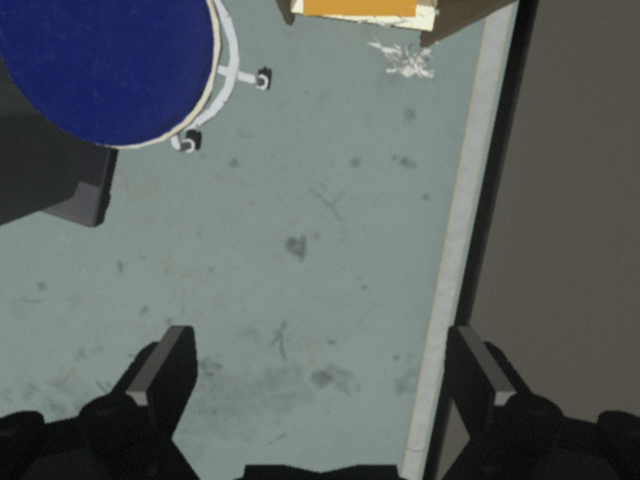

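Only one bottle matches:

| Candidate | Scene px | Side px | Decision |
|---|---|---|---|
| Amber bottle, orange cap | (260,255) | (361,172) | The one to open |
| Turquoise bottle, blue cap | (287,328) | (274,150) | Leave alone |
| Yellow bottle, blue cap | (357,235) | (305,225) | Leave alone |
| White bottle, blue cap | (366,180) | (379,297) | Must stay shut |

Next I'll locate the orange cap and check it in a close crop.

```bash
python3 - <<'E'
from h import *
import pickle
crops=[]
for n,box in(("scene",(215,300,215,310)),("side",(135,255,315,405))):
    s=pickle.load(open(n+"0.pkl","rb"));W=world(s);p=s["pixels"]
    hsv=cv2.cvtColor(p,cv2.COLOR_RGB2HSV)
    m=cv2.inRange(hsv,(8,180,120),(20,255,255))
    k,l,st,c=cv2.connectedComponentsWithStats(m)
    for i in range(1,k):
        if st[i,4]<100: continue
        mm=(l==i)&(s["range_z"]>0);P=W[mm]; print(n,st[i],np.percentile(P,[2,50,98],axis=0).round(1).tolist())
        if abs(np.median(P[:,2])-135)<25:
            # hull fill of top
            T=P[(P[:,2]>144)&(P[:,2]<153)]
            # whole top incl. stripe: use all world pts near
            c0=np.median(T,0); A=W.reshape(-1,3);t=A[(np.hypot(*(A[:,:2]-c0[:2]).T)<40)&(A[:,2]>143)&(A[:,2]<156)]
            (cx,cy),r=cv2.minEnclosingCircle(t[:,:2].astype(np.float32));print("top",cx,cy,r,np.median(t[:,2]),len(t),(t[:,:2].max(0)+t[:,:2].min(0))/2)
    a=p[box[0]:box[1],box[2]:box[3]];crops.append(cv2.resize(a,(400,500*0+400),interpolation=cv2.INTER_CUBIC))
cv2.imwrite("pics/crop.png",np.hstack(crops)[:,:,::-1])
E
```

```text
scene [246 238  28  33 483] [[484.8, -4.7, 14.3], [500.8, 109.5, 147.0], [641.5, 125.4, 149.7]]
top 506.17327880859375 102.931640625 24.579374313354492 147.76606735414072 428 [505.6236782 103.9899344]
side [347 157  28  31 615] [[486.6, 76.4, 115.6], [507.5, 84.8, 142.7], [527.5, 116.8, 148.7]]
top 507.00372314453125 99.64582061767578 24.56686782836914 147.0155212097436 337 [506.11691513  99.55025139]
```

View pics/crop.png

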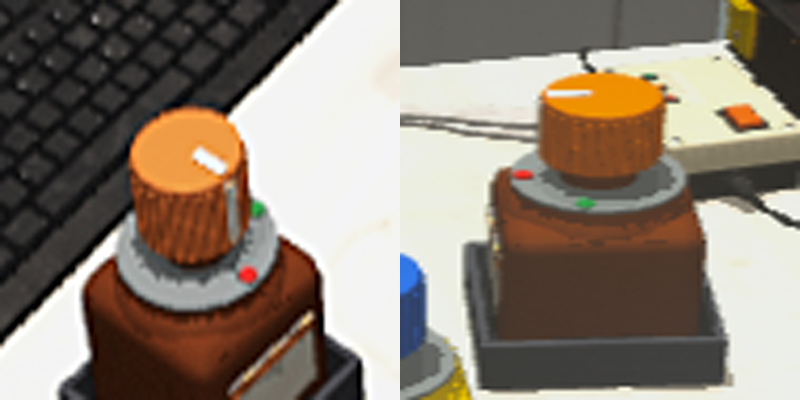

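The crop shows the orange fluted cap with its white stripe toward the red mark, so it's locked. Both views agree to about 4 mm, with the top at z≈148. Next: neighbouring caps, obstacles on the way, and the move in tool axes.

```bash
cat >> h.py <<'E'
from scipy.spatial.transform import Rotation as Ro
def rel(target):
    s=sense();R=Ro.from_euler("xyz",s["tool_rot"]).as_matrix()
    return (R.T@(np.array(target)-s["ee_pos"])/10).round(2)
E
python3 - <<'E'
from h import *
import pickle
for n in("scene","side"):
    s=pickle.load(open(n+"0.pkl","rb"));W=world(s)
    hsv=cv2.cvtColor(s["pixels"],cv2.COLOR_RGB2HSV)
    m=cv2.inRange(hsv,(103,150,80),(118,255,255))
    k,l,st,c=cv2.connectedComponentsWithStats(m)
    for i in range(1,k):
        if st[i,4]<200: continue
        P=W[(l==i)&(s["range_z"]>0)];T=P[P[:,2]>143]
        if len(T)>30: print(n,c[i].round(),((T.max(0)+T.min(0))/2).round())
    A=W[(s["range_z"]>0)]
    b=(A[:,0]>150)&(A[:,0]<620)&(A[:,1]>-750)&(A[:,1]<250)&(A[:,2]>155)
    B=A[b];print(n,len(B),np.percentile(B,[0,50,100],axis=0).round() if len(B) else "")
print(rel([430,-300,239]),rel([506,101.5,239]))
E
```

```text
scene [365. 177.] [ 515. -199.  147.]
scene [357. 232.] [419. -50. 147.]
scene [286. 328.] [359. 185. 147.]
scene 6296 [[ 194. -750.  155.]
 [ 578. -599.  324.]
 [ 620. -559.  448.]]
side [275. 148.] [359. 181. 146.]
side [305. 218.] [418. -54. 147.]
side [380. 287.] [ 515. -203.  147.]
side 598 [[ 579. -595.  367.]
 [ 587. -590.  378.]
 [ 596. -585.  381.]]
[ 3.028e+01 -2.465e+01 -1.000e-02] [ 5.105e+01 -5.985e+01  4.000e-02]
```

```bash
python3 -m handwheel '[{"tx":3.8,"ty":-3.1,"jaw":1},{"tx":7.6,"ty":-6.2,"jaw":1},{"tx":11.4,"ty":-9.3,"jaw":1},{"tx":15.1,"ty":-12.3,"jaw":1},{"tx":18.9,"ty":-15.4,"jaw":1},{"tx":22.7,"ty":-18.5,"jaw":1},{"tx":26.5,"ty":-21.6,"jaw":1},{"tx":30.3,"ty":-24.7,"jaw":1},{"tx":32.6,"ty":-28.6,"jaw":1},{"tx":34.9,"ty":-32.5,"jaw":1},{"tx":37.2,"ty":-36.4,"jaw":1},{"tx":39.5,"ty":-40.3,"jaw":1},{"tx":41.8,"ty":-44.2,"jaw":1},{"tx":44.1,"ty":-48.1,"jaw":1},{"tx":46.4,"ty":-52,"jaw":1},{"tx":48.7,"ty":-55.9,"jaw":1},{"tx":51,"ty":-59.9,"jaw":1},{"tx":51,"ty":-59.9,"jaw":1},{"tx":51,"ty":-59.9,"jaw":1}]'
python3 - <<'E'
from h import *
import pickle
S=sense();s=snapshot("wrist");save(s,"pics/w1.png")
print(S["qpos"].round(3),S["ee_pos"],S["tool_rot"],S["clock"])
M=np.array(s["mount"]);P=pts(s)@M[:3,:3].T+M[:3,3]
W=P@Ro.from_euler("xyz",S["tool_rot"]).as_matrix().T+S["ee_pos"]
hsv=cv2.cvtColor(s["pixels"],cv2.COLOR_RGB2HSV)
m=cv2.inRange(hsv,(8,180,120),(20,255,255));ok=(m>0)&(s["range_z"]>0)
print(ok.sum());c0=np.median(W[ok],0);print(c0)
A=W[s["range_z"]>0];t=A[(np.hypot(*(A[:,:2]-c0[:2]).T)<45)&(A[:,2]>142)&(A[:,2]<156)]
(cx,cy),r=cv2.minEnclosingCircle(t[:,:2].astype(np.float32));print(cx,cy,r,(t.min(0)+t.max(0))/2,np.median(t[:,2]),len(t))
E
```

```text
[ 1.196  0.469 -0.049  1.533  0.024  1.141 -0.082] [ 228.68552226 -634.614561    238.48071289] [-3.14003637e+00  4.34223986e-05  3.45895700e-01] 0.15
1
[ 529.11521682 -647.07547398 -634.17240754]validation failed for argument at $[0]...
Traceback (most recent call last):
ValueError: zero-size array to reduction operation minimum which has no identity
```

View pics/w1.png

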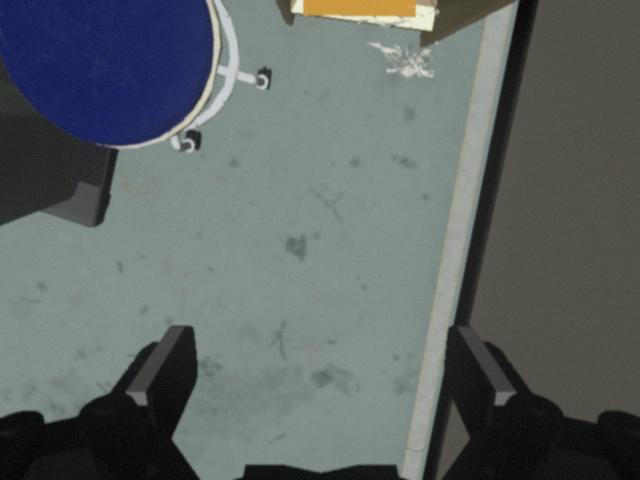

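The arm hasn't moved (same wrist view) because the call was refused. I'll give all seven fields in one small row to test that.

```bash
python3 -m handwheel '[{"rx":0,"ry":0,"rz":0,"tx":3.8,"ty":-3.1,"tz":0,"jaw":1}]'
```

```text
clock: 0.3
ee_pos: [248.2, -597.3, 237.8]
tool_rot: [3.141, 0.005, 0.335]
wrist_force: [0.0, 0.2, 0.1]
gripper_width: 85.5
```

```bash
python3 - <<'E'
from h import *
print(rel([430,-300,239]),rel([506,101.5,239]),sense()["tool_rot"])
E
```

```text
[ 26.94 -22.1   -0.26] [ 47.32 -57.52  -0.38] [3.14086518 0.00453677 0.33497085]
```

```bash
python3 -m handwheel '[{"rx":0,"ry":0,"rz":0,"tx":3.8,"ty":-3.2,"tz":0,"jaw":1},{"rx":0,"ry":0,"rz":0,"tx":7.7,"ty":-6.3,"tz":0,"jaw":1},{"rx":0,"ry":0,"rz":0,"tx":11.5,"ty":-9.5,"tz":0,"jaw":1},{"rx":0,"ry":0,"rz":0,"tx":15.4,"ty":-12.6,"tz":0,"jaw":1},{"rx":0,"ry":0,"rz":0,"tx":19.2,"ty":-15.8,"tz":-0.2,"jaw":1},{"rx":0,"ry":0,"rz":0,"tx":23.1,"ty":-18.9,"tz":-0.2,"jaw":1},{"rx":0,"ry":0,"rz":0,"tx":26.9,"ty":-22.1,"tz":-0.3,"jaw":1},{"rx":0,"ry":0,"rz":0,"tx":29.2,"ty":-26,"tz":-0.3,"jaw":1},{"rx":0,"ry":0,"rz":0,"tx":31.5,"ty":-30,"tz":-0.3,"jaw":1},{"rx":0,"ry":0,"rz":0,"tx":33.7,"ty":-33.9,"tz":-0.3,"jaw":1},{"rx":0,"ry":0,"rz":0,"tx":36,"ty":-37.8,"tz":-0.4,"jaw":1},{"rx":0,"ry":0,"rz":0,"tx":38.3,"ty":-41.8,"tz":-0.4,"jaw":1},{"rx":0,"ry":0,"rz":0,"tx":40.5,"ty":-45.7,"tz":-0.4,"jaw":1},{"rx":0,"ry":0,"rz":0,"tx":42.8,"ty":-49.6,"tz":-0.4,"jaw":1},{"rx":0,"ry":0,"rz":0,"tx":45.1,"ty":-53.6,"tz":-0.4,"jaw":1},{"rx":0,"ry":0,"rz":0,"tx":47.3,"ty":-57.5,"tz":-0.4,"jaw":1},{"rx":0,"ry":0,"rz":0,"tx":47.3,"ty":-57.5,"tz":-0.4,"jaw":1},{"rx":0,"ry":0,"rz":0,"tx":47.3,"ty":-57.5,"tz":-0.4,"jaw":1}]'
cat > look.py <<'E'
from h import *
import sys
S=sense();s=snapshot("wrist");save(s,sys.argv[1])
print(S["qpos"].round(3),S["ee_pos"],S["tool_rot"],S["clock"])
M=np.array(s["mount"]);P=pts(s)@M[:3,:3].T+M[:3,3]
W=P@Ro.from_euler("xyz",S["tool_rot"]).as_matrix().T+S["ee_pos"]
hsv=cv2.cvtColor(s["pixels"],cv2.COLOR_RGB2HSV)
m=cv2.inRange(hsv,(8,180,120),(20,255,255));ok=(m>0)&(s["range_z"]>0)
print(ok.sum());c0=np.median(W[ok],0);print(c0)
A=W[s["range_z"]>0];t=A[(np.hypot(*(A[:,:2]-c0[:2]).T)<45)&(A[:,2]>142)&(A[:,2]<165)]
(cx,cy),r=cv2.minEnclosingCircle(t[:,:2].astype(np.float32));print(cx,cy,r,(t.min(0)+t.max(0))/2,np.median(t[:,2]),len(t))
E
python3 look.py pics/w2.png
```

```text
clock: 2.1
ee_pos: [505.7, 102.1, 239.0]
tool_rot: [3.141, 0.005, 0.338]
wrist_force: [0.1, -1.7, -0.1]
gripper_width: 85.2
[ 0.129  0.25  -0.486  1.882  0.135  1.046 -1.646] [505.70329762 102.07119089 239.02599997] [3.14083726 0.00509529 0.33759531] 2.1
2855
[515.10714408 112.69195827 148.18965892]
506.04180908203125 101.87059783935547 24.02187156677246 [506.06548134 102.06885957 146.65473982] 148.32010291357264 5108
```

View pics/w2.png

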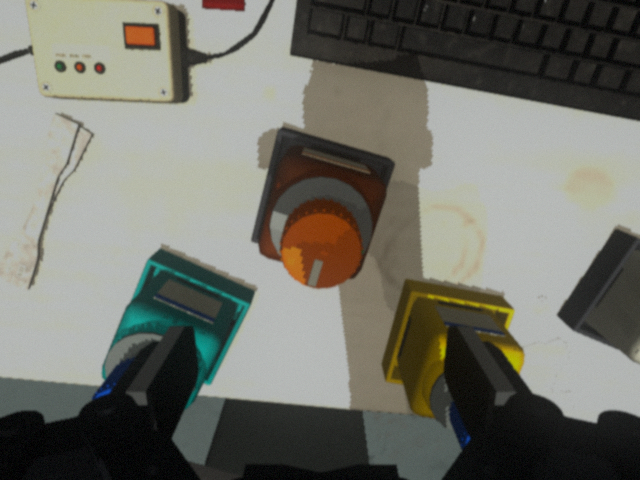

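The wrist view has the orange cap at (321,243), with its stripe toward (315,275). Its axis comes out at (506,102) with the top at z≈148, which matches both other cameras. The nearest cap is about 168 mm away, so there's room to turn. I'll descend to TCP z≈126 with the jaws open.

```bash
python3 -m handwheel '[{"rx":0,"ry":0,"rz":0,"tx":0,"ty":0,"tz":3,"jaw":1},{"rx":0,"ry":0,"rz":0,"tx":0,"ty":0,"tz":6,"jaw":1},{"rx":0,"ry":0,"rz":0,"tx":0,"ty":0,"tz":9,"jaw":1},{"rx":0,"ry":0,"rz":0,"tx":0,"ty":0,"tz":11.3,"jaw":1},{"rx":0,"ry":0,"rz":0,"tx":0,"ty":0,"tz":11.3,"jaw":1},{"rx":0,"ry":0,"rz":0,"tx":0,"ty":0,"tz":11.3,"jaw":1}]'
python3 - <<'E'
from h import *
s=snapshot("side");cv2.imwrite("pics/s2.png",cv2.resize(s["pixels"][100:270,260:460],(800,680-80))[:,:,::-1]); print(rel([506,102,126]))
E
```

```text
clock: 2.75
ee_pos: [505.4, 98.8, 126.2]
tool_rot: [3.14, 0.006, 0.332]
wrist_force: [0.8, -0.5, 0.2]
gripper_width: 85.0
[ 0.08 -0.25  0.1 ]
```

View pics/s2.png

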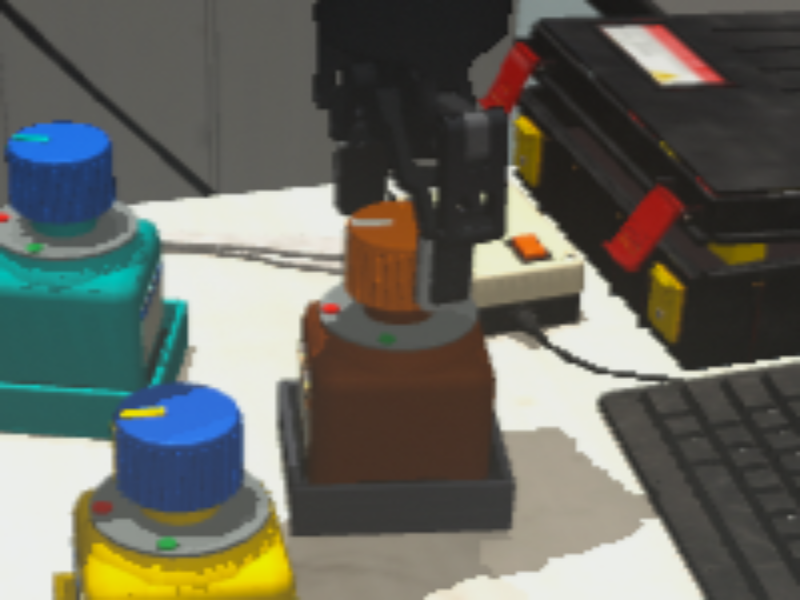

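The jaws straddle the cap (cap at (380,250) in the crop, near finger at (450,260)), but the tool has drifted about 3 mm in y. I'll correct that and close.

```bash
python3 -m handwheel '[{"rx":0,"ry":0,"rz":0,"tx":0.1,"ty":-0.25,"tz":0,"jaw":1},{"rx":0,"ry":0,"rz":0,"tx":0.1,"ty":-0.25,"tz":0,"jaw":1},{"rx":0,"ry":0,"rz":0,"tx":0.1,"ty":-0.25,"tz":0,"jaw":0},{"rx":0,"ry":0,"rz":0,"tx":0.1,"ty":-0.25,"tz":0,"jaw":0},{"rx":0,"ry":0,"rz":0,"tx":0.1,"ty":-0.25,"tz":0,"jaw":0},{"rx":0,"ry":0,"rz":0,"tx":0.1,"ty":-0.25,"tz":0,"jaw":0},{"rx":0,"ry":0,"rz":0,"tx":0.1,"ty":-0.25,"tz":0,"jaw":0},{"rx":0,"ry":0,"rz":0,"tx":0.1,"ty":-0.25,"tz":0,"jaw":0},{"rx":0,"ry":0,"rz":0,"tx":0.1,"ty":-0.25,"tz":0,"jaw":0},{"rx":0,"ry":0,"rz":0,"tx":0.1,"ty":-0.25,"tz":0,"jaw":0}]'
python3 - <<'E'
from h import *
s=snapshot("side");cv2.imwrite("pics/s3.png",cv2.resize(s["pixels"][100:250,290:440],(600,600))[:,:,::-1]); S=sense();print(S["ee_pos"],S["tool_rot"],S["wrist_force"],S["gripper_width"])
E
```

```text
clock: 3.8
ee_pos: [506.4, 101.8, 127.6]
tool_rot: [3.139, 0.004, 0.333]
wrist_force: [-1.3, -1.1, 4.6]
gripper_width: 44.6
[506.38094106 101.76034672 127.55696428] [3.1390454  0.00374503 0.33288345] [-1.20831377 -1.76944726  5.66160238] 44.62143379871646
```

View pics/s3.png

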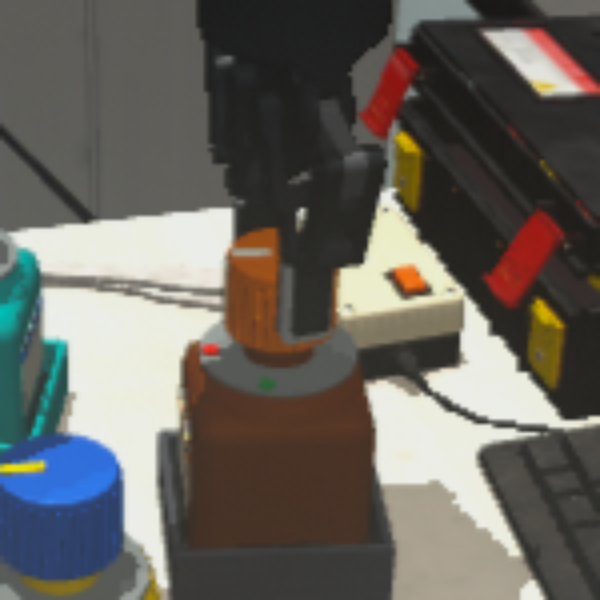

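The cap is gripped at 44.6 mm opening, with the fingertip just above its lower rim and clear of the collar. Now press down 8 mm.

```bash
python3 -m handwheel '[{"rx":0,"ry":0,"rz":0,"tx":0,"ty":0,"tz":0.3,"jaw":0},{"rx":0,"ry":0,"rz":0,"tx":0,"ty":0,"tz":0.6,"jaw":0},{"rx":0,"ry":0,"rz":0,"tx":0,"ty":0,"tz":0.9,"jaw":0},{"rx":0,"ry":0,"rz":0,"tx":0,"ty":0,"tz":0.9,"jaw":0},{"rx":0,"ry":0,"rz":0,"tx":0,"ty":0,"tz":0.9,"jaw":0},{"rx":0,"ry":0,"rz":0,"tx":0,"ty":0,"tz":0.9,"jaw":0}]'
python3 - <<'E'
from h import *
s=snapshot("side");cv2.imwrite("pics/s4.png",cv2.resize(s["pixels"][100:250,290:440],(600,600))[:,:,::-1]); S=sense();print(S["ee_pos"],S["tool_rot"],S["wrist_force"],S["gripper_width"])
E
```

```text
clock: 4.45
ee_pos: [506.6, 101.8, 121.3]
tool_rot: [3.137, 0.003, 0.333]
wrist_force: [-6.6, -3.1, 22.3]
gripper_width: 44.6
[506.583848   101.78191149 121.35358964] [3.137337   0.00347225 0.33311465] [-7.5479996  -3.17368323 22.70300682] 44.688313776678406
```

View pics/s4.png

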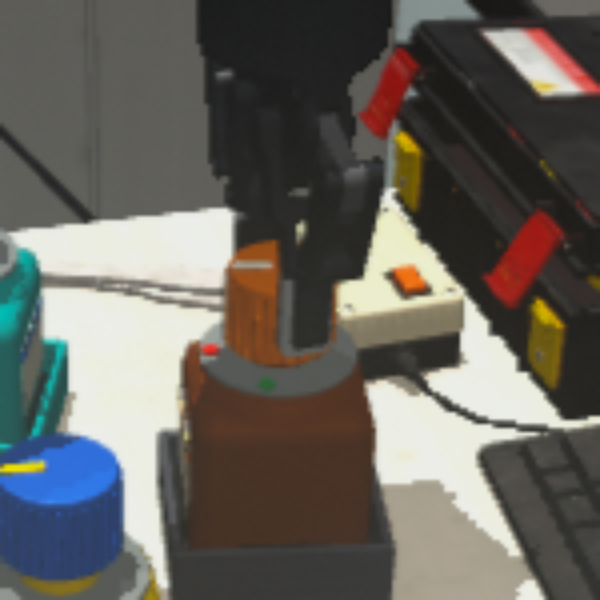

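```bash
cat > lift.py <<'E'
from h import *
import pickle
s0=pickle.load(open("side0.pkl","rb"));s=snapshot("side")
R=np.array(s0["R"]);t=np.array(s0["t"]);F=f(s0)
def pr(X): c=R@X+t; return c[:2]/c[2]*F+[s0["cx"],s0["cy"]]
print("px/mm",pr(np.array([490,98,149.]))-pr(np.array([490,98,148.])))
def st(s):
    m=cv2.inRange(cv2.cvtColor(s["pixels"],cv2.COLOR_RGB2HSV),(8,170,100),(20,255,255))[150:200,345:380]
    g=s["pixels"].astype(float)
    # bottom and top edges in columns left of finger
    return m
for q in(s0,s):
    m=st(q); cols=range(5,13); print([ (np.where(m[:,c])[0].min(),np.where(m[:,c])[0].max()) for c in cols])
g0=cv2.cvtColor(s0["pixels"],cv2.COLOR_RGB2GRAY).astype(np.float32);g1=cv2.cvtColor(s["pixels"],cv2.COLOR_RGB2GRAY).astype(np.float32)
T=g0[154:170,344:358]
r=cv2.matchTemplate(cv2.resize(g1[148:182,340:362],None,fx=8,fy=8,interpolation=cv2.INTER_CUBIC),cv2.resize(T,None,fx=8,fy=8,interpolation=cv2.INTER_CUBIC),cv2.TM_CCOEFF_NORMED)
_,v,_,l=cv2.minMaxLoc(r);print(v,340+l[0]/8-344,148+l[1]/8-154)
S=sense();print(S["clock"],S["ee_pos"],S["wrist_force"],S["torque"])
E
python3 lift.py
```

```text
px/mm [ 0.01620424 -0.53292245]
[(np.int64(9), np.int64(35)), (np.int64(9), np.int64(35)), (np.int64(9), np.int64(36)), (np.int64(8), np.int64(36)), (np.int64(8), np.int64(36)), (np.int64(8), np.int64(36)), (np.int64(7), np.int64(37)), (np.int64(7), np.int64(37))]
[(np.int64(12), np.int64(38)), (np.int64(12), np.int64(38)), (np.int64(11), np.int64(39)), (np.int64(11), np.int64(39)), (np.int64(11), np.int64(39)), (np.int64(11), np.int64(40)), (np.int64(10), np.int64(40)), (np.int64(10), np.int64(40))]
0.5577098727226257 -0.875 8.75
4.55 [506.56024241 101.7861337  121.33931947] [-7.00151833 -3.30317763 21.08133909] [-0.31279225  1.64699928  0.12475615]
```

The cap edges moved down 3 px, about 5.6 mm, and the tool moved 6.2 mm. The template match is unreliable (score 0.56), so I'm ignoring it. I'll press about 2 mm further.

```bash
python3 -m handwheel '[{"rx":0,"ry":0,"rz":0,"tx":0,"ty":0,"tz":0.3,"jaw":0},{"rx":0,"ry":0,"rz":0,"tx":0,"ty":0,"tz":0.5,"jaw":0},{"rx":0,"ry":0,"rz":0,"tx":0,"ty":0,"tz":0.5,"jaw":0},{"rx":0,"ry":0,"rz":0,"tx":0,"ty":0,"tz":0.5,"jaw":0}]'
python3 lift.py
```

```text
clock: 4.95
ee_pos: [506.6, 101.8, 119.6]
tool_rot: [3.135, 0.004, 0.333]
wrist_force: [-8.5, -3.7, 26.6]
gripper_width: 44.5
px/mm [ 0.01620424 -0.53292245]
[(np.int64(9), np.int64(35)), (np.int64(9), np.int64(35)), (np.int64(9), np.int64(36)), (np.int64(8), np.int64(36)), (np.int64(8), np.int64(36)), (np.int64(8), np.int64(36)), (np.int64(7), np.int64(37)), (np.int64(7), np.int64(37))]
[(np.int64(13), np.int64(39)), (np.int64(13), np.int64(39)), (np.int64(12), np.int64(40)), (np.int64(12), np.int64(40)), (np.int64(12), np.int64(40)), (np.int64(11), np.int64(40)), (np.int64(11), np.int64(41)), (np.int64(11), np.int64(41))]
0.537125289440155 -0.25 10.0
5.0 [506.62016891 101.75211317 119.62006813] [-9.281993   -3.66295069 27.63535163] [-0.43752865  2.07869185  0.16040349]
```

About 7.5 mm down, inside the recommended band. Now turn counter-clockwise: tool z points down, so rz is negative, and I'll hold the downward bias with tz 0.35.

```bash
python3 -m handwheel '[{"rx":0,"ry":0,"rz":-4,"tx":0,"ty":0,"tz":0.35,"jaw":0},{"rx":0,"ry":0,"rz":-8,"tx":0,"ty":0,"tz":0.35,"jaw":0},{"rx":0,"ry":0,"rz":-12,"tx":0,"ty":0,"tz":0.35,"jaw":0},{"rx":0,"ry":0,"rz":-16,"tx":0,"ty":0,"tz":0.35,"jaw":0},{"rx":0,"ry":0,"rz":-20,"tx":0,"ty":0,"tz":0.35,"jaw":0},{"rx":0,"ry":0,"rz":-20,"tx":0,"ty":0,"tz":0.35,"jaw":0}]'
python3 - <<'E'
from h import *
s=snapshot("side");cv2.imwrite("pics/s5.png",cv2.resize(s["pixels"][100:250,290:440],(600,600))[:,:,::-1]); S=sense();print(S["ee_pos"],S["tool_rot"],S["wrist_force"],S["torque"],S["qpos"].round(2))
E
```

```text
clock: 5.6
ee_pos: [506.4, 102.0, 117.6]
tool_rot: [3.137, 0.006, 0.683]
wrist_force: [-4.7, 0.2, 13.7]
gripper_width: 44.7
[506.38945456 102.02902125 117.61089455] [3.13670686 0.00616897 0.68238548] [-5.17505971 -0.71323319 14.60796904] [-0.17918021  1.07540788  0.03070974] [ 0.14  0.41 -0.53  2.    0.29  0.8  -1.45]
```

View pics/s5.png

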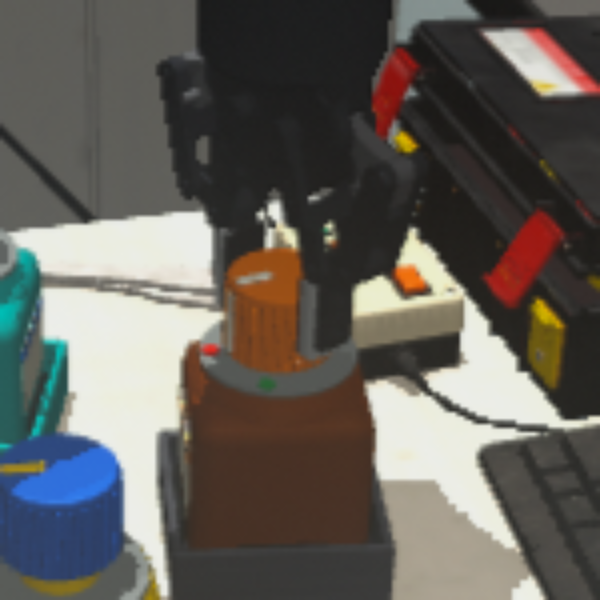

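The cap is turning with the gripper: 20° so far, the stripe has rotated toward the green mark, and it's about 9–10 mm down. I'll ease the bias slightly and turn another 56°.

```bash
python3 -m handwheel '[{"rx":0,"ry":0,"rz":-5,"tx":0,"ty":0,"tz":0.08,"jaw":0},{"rx":0,"ry":0,"rz":-10,"tx":0,"ty":0,"tz":0.08,"jaw":0},{"rx":0,"ry":0,"rz":-15,"tx":0,"ty":0,"tz":0.08,"jaw":0},{"rx":0,"ry":0,"rz":-20,"tx":0,"ty":0,"tz":0.08,"jaw":0},{"rx":0,"ry":0,"rz":-25,"tx":0,"ty":0,"tz":0.08,"jaw":0},{"rx":0,"ry":0,"rz":-30,"tx":0,"ty":0,"tz":0.08,"jaw":0},{"rx":0,"ry":0,"rz":-30,"tx":0,"ty":0,"tz":0.08,"jaw":0}]'
python3 - <<'E'
from h import *
s=snapshot("side");cv2.imwrite("pics/s6.png",cv2.resize(s["pixels"][100:250,290:440],(600,600))[:,:,::-1]); S=sense();print(S["ee_pos"],S["tool_rot"],S["wrist_force"],S["torque"],S["qpos"].round(2))
E
```

```text
clock: 6.35
ee_pos: [506.2, 102.8, 118.5]
tool_rot: [3.14, 0.008, 1.207]
wrist_force: [-6.7, -0.1, 15.0]
gripper_width: 44.6
[506.18347571 102.75167209 118.48254362] [3.14019659 0.00803666 1.20596762] [-6.11424113 -0.58841275 13.6591149 ] [-0.33234009  0.81997002 -0.20014364] [ 0.23  0.44 -0.65  2.    0.37  0.83 -0.99]
```

View pics/s6.png

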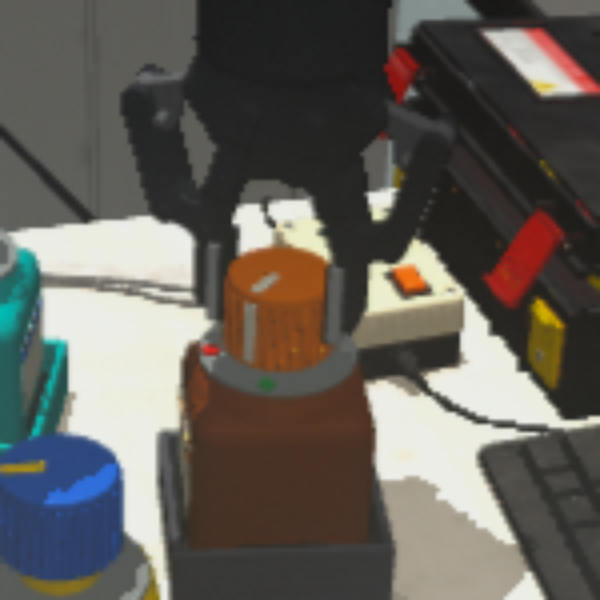

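About 50° turned. The stripe (side mark at (248,330)) is nearing the green mark at (268,385), so 26° more.

```bash
python3 -m handwheel '[{"rx":0,"ry":0,"rz":-5,"tx":0,"ty":-0.05,"tz":0.12,"jaw":0},{"rx":0,"ry":0,"rz":-10,"tx":0,"ty":-0.05,"tz":0.12,"jaw":0},{"rx":0,"ry":0,"rz":-15,"tx":0,"ty":-0.05,"tz":0.12,"jaw":0},{"rx":0,"ry":0,"rz":-20,"tx":0,"ty":-0.05,"tz":0.12,"jaw":0},{"rx":0,"ry":0,"rz":-26,"tx":0,"ty":-0.05,"tz":0.12,"jaw":0},{"rx":0,"ry":0,"rz":-26,"tx":0,"ty":-0.05,"tz":0.12,"jaw":0}]'
python3 - <<'E'
from h import *
s=snapshot("side");cv2.imwrite("pics/s7.png",cv2.resize(s["pixels"][100:250,290:440],(600,600))[:,:,::-1]); S=sense();print(S["ee_pos"],S["tool_rot"],S["wrist_force"],S["torque"],S["qpos"].round(2))
E
```

```text
clock: 7.0
ee_pos: [506.5, 102.4, 118.8]
tool_rot: [-3.14, 0.009, 1.661]
wrist_force: [-2.5, -3.0, 13.8]
gripper_width: 44.8
[506.47177054 102.39219745 118.7698571 ] [-3.14040833  0.00941782  1.65918883] [-2.6081875  -2.71992305 13.21145472] [-0.59294788  0.65372329  0.03154355] [ 0.31  0.47 -0.76  1.99  0.44  0.85 -0.6 ]
```

View pics/s7.png

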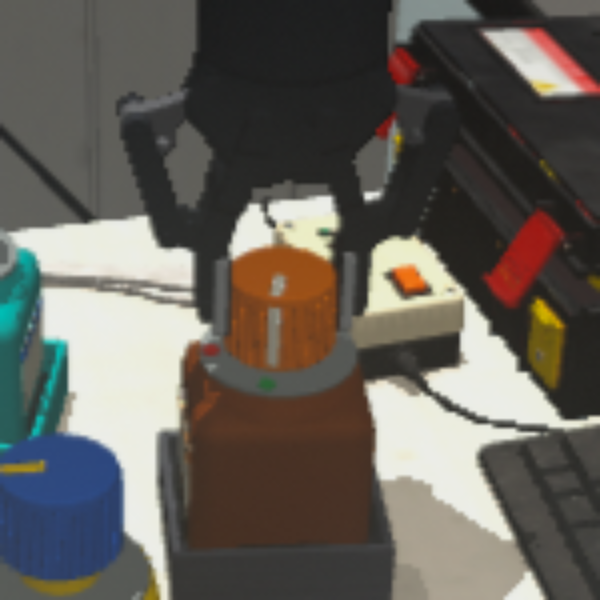

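The pointer (273,340) is lined up with the green mark (268,385), and the wrist has turned 1.33 rad. Open, wait for the spring, then rise.

```bash
python3 -m handwheel '[{"rx":0,"ry":0,"rz":0,"tx":0,"ty":0,"tz":0,"jaw":1},{"rx":0,"ry":0,"rz":0,"tx":0,"ty":0,"tz":0,"jaw":1},{"rx":0,"ry":0,"rz":0,"tx":0,"ty":0,"tz":0,"jaw":1},{"rx":0,"ry":0,"rz":0,"tx":0,"ty":0,"tz":0,"jaw":1},{"rx":0,"ry":0,"rz":0,"tx":0,"ty":0,"tz":0,"jaw":1},{"rx":0,"ry":0,"rz":0,"tx":0,"ty":0,"tz":0,"jaw":1},{"rx":0,"ry":0,"rz":0,"tx":0,"ty":0,"tz":-3,"jaw":1},{"rx":0,"ry":0,"rz":0,"tx":0,"ty":0,"tz":-7,"jaw":1},{"rx":0,"ry":0,"rz":0,"tx":0,"ty":0,"tz":-11,"jaw":1},{"rx":0,"ry":0,"rz":0,"tx":0,"ty":0,"tz":-13,"jaw":1},{"rx":0,"ry":0,"rz":0,"tx":0,"ty":0,"tz":-13,"jaw":1},{"rx":0,"ry":0,"rz":0,"tx":0,"ty":0,"tz":-13,"jaw":1}]'
python3 look.py pics/w8.png; python3 - <<'E'
from h import *
s=snapshot("side");cv2.imwrite("pics/s8.png",cv2.resize(s["pixels"][100:340,240:480],(600,600))[:,:,::-1]); W=world(s)
A=W[s["range_z"]>0];t=A[(np.hypot(A[:,0]-506,A[:,1]-102)<23)&(A[:,2]<170)];print(np.percentile(t[:,2],[80,90,95]));S=sense();print(S["wrist_force"],S["dq"].round(3))
E
```

```text
clock: 8.25
ee_pos: [506.3, 103.4, 248.5]
tool_rot: [-3.14, 0.01, 1.659]
wrist_force: [0.4, -0.0, -0.9]
gripper_width: 85.1
[ 0.413  0.311 -0.853  1.856  0.272  1.097 -0.455] [506.25281189 103.36663449 248.47815345] [-3.1402849   0.00998321  1.65902852] 8.25
4630
[507.16501477 105.85918992 158.19437255]
505.9129943847656 102.1317138671875 24.084938049316406 [505.76817623 102.21098558 151.61208456] 158.14306140642412 5426
[156.91551874 157.57144468 157.98556467]
[-0.07724599 -0.37856147 -0.39088255] [-0.001  0.007  0.002  0.    -0.002  0.     0.001]
```

View pics/s8.png

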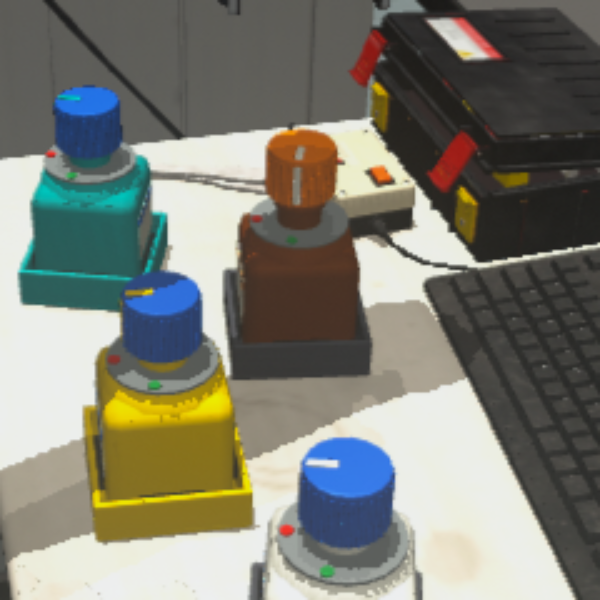

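View pics/w8.png

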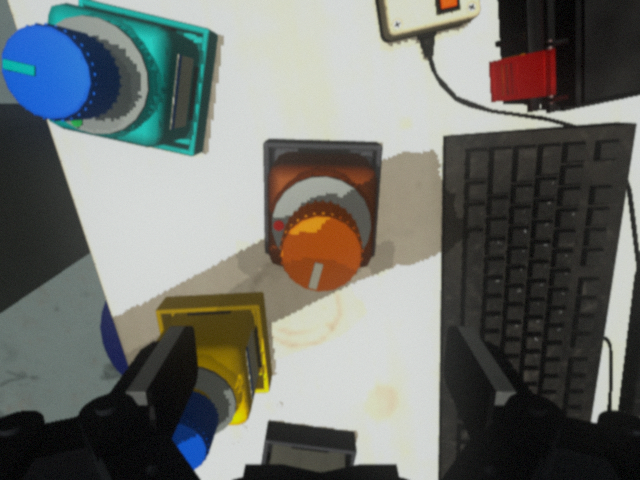

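The orange cap has sprung up: its top is at z≈158, 10 mm above locked, with the pointer at green. The white bottle's blue cap still points to red, and the arm is clear of everything with no load on the wrist. Handing in.

```bash
python3 -c "
from plant import hand_in;print(hand_in())"
```

```text
the job is handed in; nothing more can be done
None
```

The amber bottle is open and I've handed the job in. I gripped the orange cap at (506, 102) mm, pressed it about 8–10 mm down, turned it counter-clockwise about 1.33 rad by wrist yaw, then released it and backed away.

**Last checks:**
- **Orange cap:** the pointer stands at the green mark. The top measures z≈158 mm in both the wrist and side cameras, against 148 mm when locked, so it has sprung up 10 mm.
- **White bottle:** its blue cap still points at the red mark, and I never touched it.
- **Robot:** the open gripper is about 90 mm above the cap, with no load on the wrist. The clock stood at about 8.3 s of the 35 s allowed.

**What failed or disagreed:**
- The first move was refused because its rows left out some fields; nothing moved.
- A template match for the press depth was unreliable, so I used the cap's image edges and the tool height instead.
- The tool drifted about 3 mm while descending; I corrected it before closing the jaws.
- During the first part of the turn the cap was pressed about 10 mm, at or near its stop and past the recommended 9 mm. I then eased off to about 9 mm.

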